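Unstack the sample jars onto their stirrers

ROBOT

A 6-joint arm with a two-finger parallel gripper is mounted at the origin on the work surface. World frame = base frame: x ahead of the robot, y to its left, z up, the work surface at z = 0. Lengths are in mm, angles in rad, forces in N, time in s.
With the tool pointing down it reaches from about 350 to 725 mm from the base axis. Payload 4.3 kg.
Tool frame: the origin (TCP) lies at the very end of the fingers, on their centre line; the grasp point (between the pads) lies r.grip_point_offset behind it (r.grip_point_offset is the distance from the TCP to the grasp point, in mm); z points along the fingers, y is the line along which they close (so a half turn about z gives the same grasp; the last joint's range is limited). The gripper opens to 85 mm and grips with 20 to 120 N. Pads are 22 mm wide; open, the fingers measure 114 mm over their backs; the gripper's body (76 mm by 85 mm) begins 54 mm behind the grasp point. The pads swing forward as they close: fully open they stand 13 mm farther back than shut.
Start: joints at [1.143, 0.377, 0.081, 1.274, 0, 1.46], TCP at [179.683, 546.245, 204.529] pointing down, gripper open.
Joint ranges: [-2.72, 2.72], [-0.84, 1.66], [-1.02, 1.22], [-1.77, 2.12], [-1.37, 1.28], [-3.14, 3.14]. Speed limits (rad/s): [2.57, 2.57, 3.14, 3.14, 3.14, 3.14].

INTERFACE

Orientations are given as a unit quaternion [x, y, z, w].
In Python, from rig import r, get_image, spotter gives the robot as it stands.
- The arm moves only by the shell command python3 -m inch 'ROWS' [FORCE]. ROWS is JSON, a list of rows, each a list of 7 numbers: the shift along the world's x, y, z in m, then the turn, a rotation vector about the world's x, y, z in rad, then the closure, from 0 (fully open) to 1 (shut). In form: [[tx, ty, tz, ax, ay, az, claw], ...]. A call has 1 to 12 rows; each row shifts and turns the commanded pose from where the row before left it; what a row does not reach is not made up. A row lasts 1/12 s, in which the tool goes at most 41.7 mm and 7.16 degrees, less where a joint would pass 70% of its speed; a pose out of reach is approached as far as the arm can. A call with a gripper value outside its range is refused whole. The fingers move at their own pace and stop on an object; FORCE is the grip in N (left out, the last holds). Time passes only in rows, so rows that do not move let the fingers close. It gives the time, the measured TCP pose, the force, the opening and the grip force at its end, in the units of the state.
- r.observe(): the state, without advancing time (a new reading comes with each control period).
- get_image(name): name is "side" or "top"; returns a dict with "frame" (480x640x3 uint8, red, green, blue), "z_map" (480x640 float32, mm along the optical axis (not along the pixel's ray), 0 where there is no reading), "fov_y" (degrees; the focal length in pixels is half the picture's height over the tangent of half this angle, whatever the lens; pixels are square), "cx", "cy" (the principal point, pixels), "k1" (the pictures are not rectified: a ray, as slopes to the right and down, at radius r is drawn at 1 + k1 r^2 times it, then the intrinsics apply), "view" (4x4, takes a point from world to camera coordinates). Camera axes: x right, y down, z forward; pixel columns grow to the right and rows downward; lengths in mm; the calibration is good to about 2 mm. A picture is of the moment at which its call begins.
- r.close_job(): hands the job in; it is judged then, once.
Trained networks look in the newest picture that a camera, given by its name, has taken for a name from the list of things; names that differ only in an ending like _2 or _b are one class to them, and where a whole thing is asked for, a point or a joint stands for the part that bears it (a point fixed in the world has none). Each returns a list of dicts, best first, with "conf" (0 to 1); they miss things now and then, are a little off and sometimes report something else, mostly with a low value. They report only what shows in the picture. A call takes as long as a camera call. They do not tell look-alikes from the thing itself.
- spotter.find_in(camera, label): "pixel" ([row, column] in pixels, amid what is visible of it).
The state is a dict: "time": time; "joint_positions": joint angles; "qd": joint speeds; "tau": joint torques, N m; "tcp_pos": TCP position; "ee_rot": TCP orientation; "wrist_force": force on the tool from outside, world axes, zero at the start; "moment": the same for the moment, N m; "opening": opening from 0.0 (shut) to 1.0 (fully open); "grasp_force": force on a finger pad.
Only numpy, scipy, OpenCV 4.12 (cv2) and the standard library are available. Lean on these libraries where they do the work, as an engineer would, in place of code of your own. Each camera call takes 0.05 s, during which the arm holds its last target. There are 200 camera calls.

TASK

Take the stack of sample jars apart from the top down, one jar at a time, and stand each jar upright in the middle of the stirrer whose round plate has the colour of its cap: yellow first, then green, blue and red. Set the jars down gently without dropping or tipping any, leave those already placed where they are, and do not knock the glass beaker or the amber flask.

Things in the scene. Friction and masses are not known exactly. Their poses are not given: they have to be found in the camera images.
- jar_yellow_mid (a point): Centre (on the axis, half-way up) of the round sample jar with the yellow cap: the smallest, at the top of the stack. White body with a thin yellow stripe near its foot, yellow cap; a plain upright cylinder 34 mm across and 44 mm high, cap included (cap 18 mm high, same width as the body), so its flat foot is 22 mm below this point. Loose, rigid, closed, 50 to 140 g. z is its axis, up.
- jar_green_mid (a point): Centre (on the axis, half-way up) of the round sample jar with the green cap: the second from the top. White body with a thin green stripe near its foot, green cap; a plain upright cylinder 44 mm across and 46 mm high, cap included (cap 18 mm high, same width as the body), so its flat foot is 23 mm below this point. Loose, rigid, closed, 50 to 140 g. z is its axis, up.
- jar_blue_mid (a point): Centre (on the axis, half-way up) of the round sample jar with the blue cap: the third from the top. White body with a thin blue stripe near its foot, blue cap; a plain upright cylinder 54 mm across and 48 mm high, cap included (cap 18 mm high, same width as the body), so its flat foot is 24 mm below this point. Loose, rigid, closed, 50 to 140 g. z is its axis, up.
- jar_red_mid (a point): Centre (on the axis, half-way up) of the round sample jar with the red cap: the largest, at the bottom of the stack, on a cork disc 6 mm thick and 100 mm across. White body with a thin red stripe near its foot, red cap; a plain upright cylinder 64 mm across and 50 mm high, cap included (cap 18 mm high, same width as the body), so its flat foot is 25 mm below this point. Loose, rigid, closed, 50 to 140 g. z is its axis, up.
- plate_yellow (a point): Centre of the upper face of the yellow round top plate (80 mm across, flat) of a small grey magnetic stirrer, 90 x 100 mm, its top 30 mm above the bench; the stirrer is fixed. The point lies on the surface; z up.
- plate_green (a point): Centre of the upper face of the green round top plate (80 mm across, flat) of a small grey magnetic stirrer, 90 x 100 mm, its top 30 mm above the bench; the stirrer is fixed. The point lies on the surface; z up.
- plate_blue (a point): Centre of the upper face of the blue round top plate (80 mm across, flat) of a small grey magnetic stirrer, 90 x 100 mm, its top 30 mm above the bench; the stirrer is fixed. The point lies on the surface; z up.
- plate_red (a point): Centre of the upper face of the red round top plate (80 mm across, flat) of a small grey magnetic stirrer, 90 x 100 mm, its top 30 mm above the bench; the stirrer is fixed. The point lies on the surface; z up.
- beaker_mid (a point): Centre, half-way up, of the empty clear glass beaker, 68 mm across, 90 mm high, loose. It stands upright somewhere among the stirrers and is to be left alone.
- flask_mid (a point): Centre, half-way up, of the small amber conical flask, 52 mm across at the foot, 84 mm high, loose. It stands upright among the stirrers and is to be left alone.
Mind the look-alikes: they are no part of the job. What is shaped like the part that bears jar_blue_mid but purple is not meant.

How it is judged:
By the outcome, as a careful person would: the job done as asked, in the order asked, and still so for the second after the job is handed in, with the robot touching nothing.
It also fails if it takes over 125 s, if anything falls off the work surface, if the arm or the gripper's body presses on something with over 40 N, if the wrist force passes 120 N, or if a joint passes its speed limit or range.

## Working session

There is one attempt and no reset: what is moved stays moved. The work goes in short steps, Python scripts to look and compute and a shell command to move; the robot and the scene stay as the last step left them, time stands still between calls to the robot, and variables do not carry over. Pictures are saved under pics/ and viewed, at most 14 in all, crops included, and the job is handed in when it is done.

```bash
ls; mkdir -p pics; cat > h.py <<'E'
import numpy as np, cv2
from rig import r, get_image, spotter
def intr(im):
    f=240/np.tan(np.radians(im["fov_y"])/2)
    return f
def unproj(im,row,col,z):
    f=intr(im); u=np.array([(col-im["cx"])/f,(row-im["cy"])/f]); s=u.copy()
    for _ in range(20): s=u/(1+im["k1"]*(s@s))
    return s
def world(im,row,col,depth=None):
    d=im["z_map"][int(round(row)),int(round(col))] if depth is None else depth
    s=unproj(im,row,col,d); p=np.array([s[0]*d,s[1]*d,d,1])
    return (np.linalg.inv(im["view"])@p)[:3]
def onplane(im,row,col,zw):
    s=unproj(im,row,col,1); M=np.linalg.inv(im["view"]); o=M[:3,3]; d=M[:3,:3]@np.array([s[0],s[1],1])
    return o+d*(zw-o[2])/d[2]
def cloud(im):
    f=intr(im); v,u=np.mgrid[0:480,0:640]; a=(u-im["cx"])/f; b=(v-im["cy"])/f; x,y=a.copy(),b.copy()
    for _ in range(20):
        k=1+im["k1"]*(x*x+y*y); x,y=a/k,b/k
    z=im["z_map"]; P=np.stack([x*z,y*z,z,np.ones_like(z)],-1)@np.linalg.inv(im["view"]).T
    P=P[...,:3]; P[z==0]=np.nan
    return P
def save(im,n): cv2.imwrite("pics/"+n,im["frame"][...,::-1])
E
python3 - <<'E'
from h import *
print(r.observe(), r.grip_point_offset)
for c in("top","side"):
    im=get_image(c); save(im,c+"0.png"); print(c,im["fov_y"],im["cx"],im["cy"],im["k1"],np.linalg.inv(im["view"]).round(2).tolist())
    for n in "jar_yellow_mid jar_green_mid jar_blue_mid jar_red_mid plate_yellow plate_green plate_blue plate_red beaker_mid flask_mid".split():
        print(n,[(np.round(d["pixel"]).tolist(),round(d["conf"],2),world(im,*d["pixel"]).round().tolist()) for d in spotter.find_in(c,n)])
E
```

```text
pics
{'time': 0.0, 'joint_positions': array([ 1.14270204e+00,  3.78080091e-01,  7.96318790e-02,  1.27439409e+00,
       -7.42843868e-06,  1.46050691e+00]), 'qd': array([-0.00028585,  0.00145614,  0.00153184,  0.00051619, -0.00048676,
        0.00032584]), 'tau': array([-4.84761094e-04, -4.63604271e+01,  2.69875574e+01,  2.07055954e-02,
       -3.46836550e-04, -3.47072515e-06]), 'tcp_pos': array([179.37304963, 545.56257554, 203.55352348]), 'ee_rot': array([ 1.58234478e-01,  9.87401035e-01, -9.87132014e-04, -2.68485174e-04]), 'wrist_force': array([-0.07186678,  0.36078838,  0.15126238]), 'moment': array([-0.00740404,  0.04839984,  0.04160837]), 'grasp_force': 0.0, 'opening': 1.001932871696463} 18.700000000000003
top 54.62009223883055 312.35002189551494 245.41211193595677 -0.09293347281027392 [[0.01, -0.99, 0.15, 383.61], [-1.0, -0.01, 0.01, 49.06], [-0.01, -0.15, -0.99, 1041.36], [0.0, 0.0, 0.0, 1.0]]
jar_yellow_mid [([292.0, 214.0], 0.72, [428.0, 235.0, 192.0])]
jar_green_mid [([295.0, 225.0], 0.54, [425.0, 222.0, 150.0])]
jar_blue_mid [([312.0, 164.0], 0.72, [392.0, 373.0, 47.0]), ([
[... 814 characters left out ...]
d [([202.0, 238.0], 0.62, [426.0, 214.0, 134.0])]
jar_blue_mid [([198.0, 202.0], 0.81, [384.0, 350.0, 48.0]), ([220.0, 239.0], 0.61, [422.0, 212.0, 87.0])]
jar_red_mid [([237.0, 247.0], 0.72, [432.0, 205.0, 39.0]), ([208.0, 327.0], 0.52, [624.0, 219.0, 31.0])]
plate_yellow [([418.0, 354.0], 0.68, [446.0, -238.0, 33.0]), ([206.0, 328.0], 0.39, [627.0, 221.0, 33.0])]
plate_green [([205.0, 327.0], 0.6, [627.0, 228.0, 32.0]), ([250.0, 320.0], 0.15, [551.0, 108.0, 40.0])]
plate_blue [([272.0, 390.0], 0.94, [654.0, -0.0, 31.0])]
plate_red [([373.0, 443.0], 0.81, [622.0, -231.0, 31.0])]
beaker_mid [([291.0, 297.0], 0.74, [471.0, 42.0, 25.0])]
flask_mid [([250.0, 320.0], 0.85, [553.0, 107.0, 40.0])]
```

View pics/top0.png

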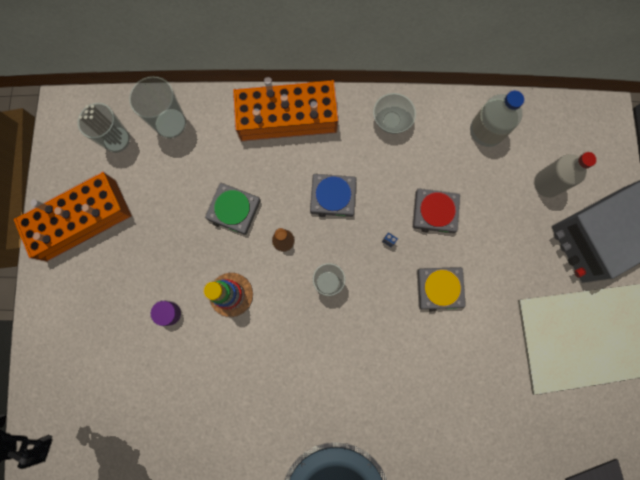

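View pics/side0.png

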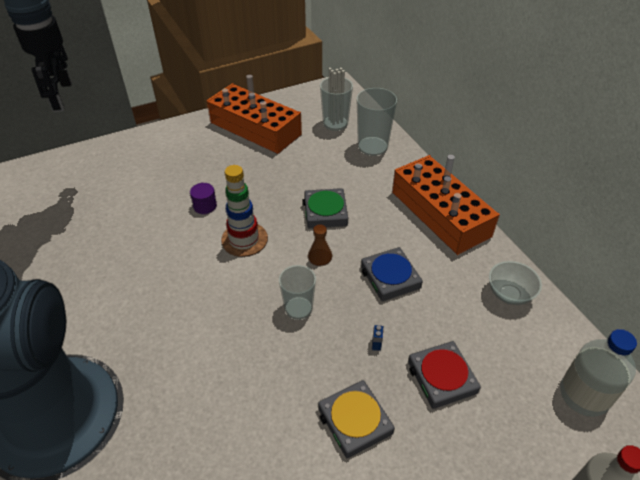

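Top view: the stack is at about (292,214), with the plates green (207,232), blue (194,333), red (211,437) and yellow (288,442). The beaker is at (280,330) and the flask at (239,283). There are two candidates for jar_blue: purple at (312,164) standing alone, and blue at (296,234) in the stack. The stack one fits, being the blue cap third from the top. I'll confirm that in a crop.

```bash
cat >> h.py <<'E'
HUE={"yellow":(18,32),"green":(50,75),"blue":(100,122),"red":(0,180),"purple":(130,155)}
def cmask(im,c):
    h=cv2.cvtColor(im["frame"],cv2.COLOR_RGB2HSV).astype(int); H,S,V=h[...,0],h[...,1],h[...,2]
    hm=((H<5)|(H>172)) if c=="red" else (H>=HUE[c][0])&(H<=HUE[c][1])
    return hm&(S>130)&(V>50)
def capfit(P):
    # circle centre from top-face points (min enclosing circle)
    (x,y),rad=cv2.minEnclosingCircle(P[:,:2].astype(np.float32)); return x,y,rad
def plate(im,c):
    P=cloud(im); m=cmask(im,c)&(abs(P[...,2]-30)<8)
    n,l,st,ce=cv2.connectedComponentsWithStats(m.astype(np.uint8)); i=1+st[1:,4].argmax()
    cs,_=cv2.findContours((l==i).astype(np.uint8),cv2.RETR_EXTERNAL,cv2.CHAIN_APPROX_NONE)
    W=np.array([onplane(im,p[0][1],p[0][0],30) for p in max(cs,key=len)])
    e=cv2.fitEllipse(W[:,:2].astype(np.float32)); return np.round(e[0],1),np.round(e[1],1),np.nanmedian(P[l==i][:,2]).round(1)
def jar(im,c,ztop,near=None,R=150):
    P=cloud(im); m=cmask(im,c)&(abs(P[...,2]-ztop)<5)
    if near is not None: m&=np.hypot(P[...,0]-near[0],P[...,1]-near[1])<R
    m=cv2.morphologyEx(m.astype(np.uint8),cv2.MORPH_OPEN,np.ones((2,2)))>0
    p=P[m]; return np.round(capfit(p),1),len(p),np.median(p[:,2]).round(1),p[:,:2].mean(0).round(1)
E
python3 - <<'E'
from h import *
for c in("top","side"):
    im=get_image(c)
    for k in HUE:
        if k!="purple": print(c,"plate",k,*plate(im,k))
    P=cloud(im)
    for k,z in dict(yellow=194,green=150,blue=104,red=56).items():
        m=cmask(im,k)&(np.hypot(P[...,0]-422,P[...,1]-212)<60); p=P[m]
        m&=abs(P[...,2]-z)<25; p=P[m]; print(k,len(p), np.percentile(p,[1,50,99],axis=0).round(1).tolist())
        try: print(k,*jar(im,k,z,(422,212),60))
        except Exception as e: print(e)
    for n in["beaker_mid","flask_mid"]:
        d=spotter.find_in(c,n)
        for q in d[:1]: print(n,[onplane(im,*q["pixel"],z).round() for z in(0,45)])
    m=(np.hypot(P[...,0]-550,P[...,1]-110)<60)&(P[...,2]>8); print("flask",np.percentile(P[m],[1,50,99],axis=0).round().tolist())
    m=(np.hypot(P[...,0]-460,P[...,1]-20)<70)&(P[...,2]>12); print("beaker",m.sum(),np.percentile(P[m],[1,50,99],axis=0).round().tolist() if m.any() else 0)
    m=cmask(im,"purple");print("purple",np.nanpercentile(P[m],[1,50,99],axis=0).round().tolist())
    if c=="side": A=im["frame"][150:330,180:360]
    else: B=im["frame"][220:330,140:360]
cv2.imwrite("pics/crop.png",np.hstack([cv2.resize(A,(400,400)),cv2.resize(B,(400,200))[:,:] .repeat(2,0)])[...,::-1])
E
```

```text
top plate yellow [ 451.1 -228.8] [77.9 78.7] 29.9
top plate green [627.1 238.5] [74.5 74.9] 30.5
top plate blue [660.5  11.4] [75.1 75.4] 30.1
top plate red [ 626.5 -223.7] [76.9 77.7] 29.9
yellow 287 [[414.0, 221.7, 176.0], [431.4, 236.4, 194.0], [446.3, 252.7, 197.8]]
yellow [428.2 237.3  17.7] 256 nan [nan nan]
green 40 [[428.7, 216.0, 141.5], [442.2, 220.7, 149.9], [450.9, 234.0, 153.2]]
green [437.3 222.7  12.3] 34 149.5 [438.7 219.9]
blue 27 [[435.7, 212.2, 100.2], [447.1, 219.2, 103.9], [455.3, 233.8, 106.6]]
blue [442.3 216.6   8.7] 17 nan [nan nan]
red 86 [[401.8, 207.1, 43.8], [434.9, 215.7, 55.5], [461.4, 246.2, 59.6]]
red [427.5 225.   28.3] 51 53.9 [433.7 213.8]
beaker_mid [array([467.,  21.,   0.]), array([463.,  22.,  45.])]
flask_mid [array([564., 122.,   0.]), array([556., 118.,  45.])]
flask [[533.0, 100.0, 9.0], [550.0, 120.0, 36.0], [576.0, 147.0, 88.0]]
beaker 449 [[430.0, -10.0, 13.0], [476.0, 17.0, 70.0], [496.0, 54.0, 93.0]]
purple [[366.0, 352.0, 44.0], [389.0, 375.0, 48.0], [412.0, 399.0, 52.0]]
side plate yellow [ 452.3 -230.7] [78.6 79. ] 31.0
side plate g
[... 290 characters left out ...]
1.4], [438.4, 218.4, 150.0], [450.8, 234.5, 153.1]]
green [440.8 224.2  16.5] 39 147.7 [440.5 218.2]
blue 98 [[406.5, 206.5, 89.0], [427.2, 213.2, 102.3], [455.6, 238.6, 106.8]]
blue [456.5 273.   71.3] 40 100.8 [444.5 218.3]
red 226 [[401.2, 203.2, 40.8], [426.2, 211.4, 52.6], [461.5, 240.3, 58.8]]
red [446.  245.4  49.6] 120 53.7 [432.5 216.5]
beaker_mid [array([484.,  63.,  -0.]), array([470.,  30.,  45.])]
flask_mid [array([570., 140.,   0.]), array([552., 104.,  45.])]
flask [[534.0, 97.0, 8.0], [552.0, 111.0, 39.0], [577.0, 132.0, 87.0]]
beaker 1552 [[431.0, -13.0, 14.0], [463.0, 20.0, 63.0], [494.0, 52.0, 93.0]]
purple [[366.0, 348.0, 44.0], [390.0, 371.0, 48.0], [413.0, 398.0, 52.0]]
```

View pics/crop.png

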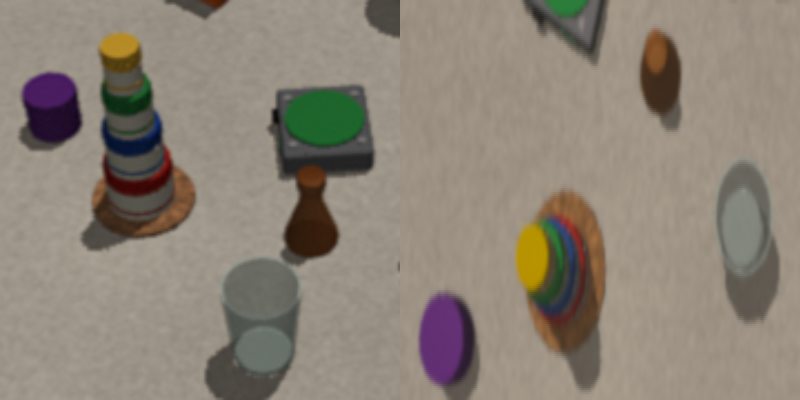

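The crop shows blue in the stack, third from the top, and the purple jar alone beside it. So the stack's blue jar is the one meant. Moving above the stack.

```bash
python3 -m inch '[[0.02,-0.025,0.01,0,0,-0.12,0],[0.021,-0.026,0.01,0,0,-0.12,0],[0.021,-0.026,0.01,0,0,-0.12,0],[0.021,-0.026,0.01,0,0,-0.12,0],[0.021,-0.026,0.01,0,0,-0.12,0],[0.021,-0.026,0.005,0,0,-0.12,0],[0.021,-0.026,0,0,0,0,0],[0.021,-0.026,0,0,0,0,0],[0.021,-0.026,0,0,0,0,0],[0.021,-0.026,0,0,0,0,0],[0.021,-0.026,0,0,0,0,0],[0.021,-0.026,0,0,0,0,0]]' 30
python3 -m inch '[[0,0,0,0,0,0,0],[0,0,0,0,0,0,0]]'
python3 - <<'E'
from h import *
o=r.observe(); print(o["joint_positions"].round(2),o["ee_rot"].round(3))
for c in("top","side"): im=get_image(c); save(im,c+"1.png")
cv2.imwrite("pics/c1.png",cv2.resize(im["frame"][90:270,120:360],(800,600),interpolation=cv2.INTER_CUBIC)[...,::-1])
E
```

```text
time: 2.4
tcp_pos: [431.5, 233.8, 259.8]
ee_rot: [0.496, 0.868, 0.0, 0.0]
wrist_force: [0.8, 0.6, 0.0]
opening: 1.003
grasp_force: 0.0
time: 2.57
tcp_pos: [431.5, 234.1, 259.5]
ee_rot: [0.497, 0.867, 0.0, -0.0]
wrist_force: [-0.3, 0.3, 1.1]
opening: 0.997
grasp_force: 0.0
[ 0.37  0.2  -0.03  1.35  0.    1.41] [ 0.497  0.867  0.    -0.   ]
```

View pics/c1.png

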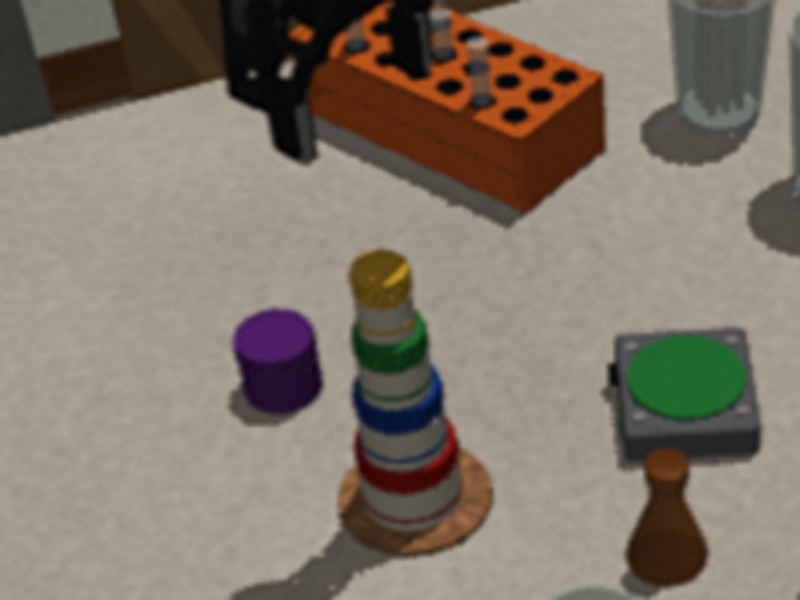

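The gripper sits over the stack, with the yellow cap at (275,380) in the crop. Descending and gripping.

```bash
python3 -m inch '[[-0.001,0.001,-0.015,0,0,0,0],[0,0,-0.02,0,0,0,0],[0,0,-0.02,0,0,0,0],[0,0,-0.02,0,0,0,0],[0,0,-0.018,0,0,0,0],[0,0,-0.01,0,0,0,0],[0,0,0,0,0,0,0],[0,0,0,0,0,0,0]]'
python3 -m inch '[[0,0,0,0,0,0,0.2],[0,0,0,0,0,0,0.4],[0,0,0,0,0,0,0.5],[0,0,0,0,0,0,0.55],[0,0,0,0,0,0,0.6],[0,0,0,0,0,0,0.65],[0,0,0,0,0,0,0.7],[0,0,0,0,0,0,0.8],[0,0,0,0,0,0,0.8],[0,0,0,0,0,0,0.8]]' 30
python3 - <<'E'
from h import *
im=get_image("side"); cv2.imwrite("pics/c2.png",cv2.resize(im["frame"][120:270,160:360],(800,600),interpolation=cv2.INTER_CUBIC)[...,::-1])
E
```

```text
time: 3.33
tcp_pos: [428.4, 237.1, 156.4]
ee_rot: [0.495, 0.869, -0.0, -0.0]
wrist_force: [0.5, -0.4, 0.5]
opening: 1.001
grasp_force: 0.0
time: 4.17
tcp_pos: [430.4, 236.5, 157.2]
ee_rot: [0.496, 0.868, 0.001, 0.001]
wrist_force: [0.4, 0.9, 6.1]
opening: 0.379
grasp_force: 30.0
```

View pics/c2.png

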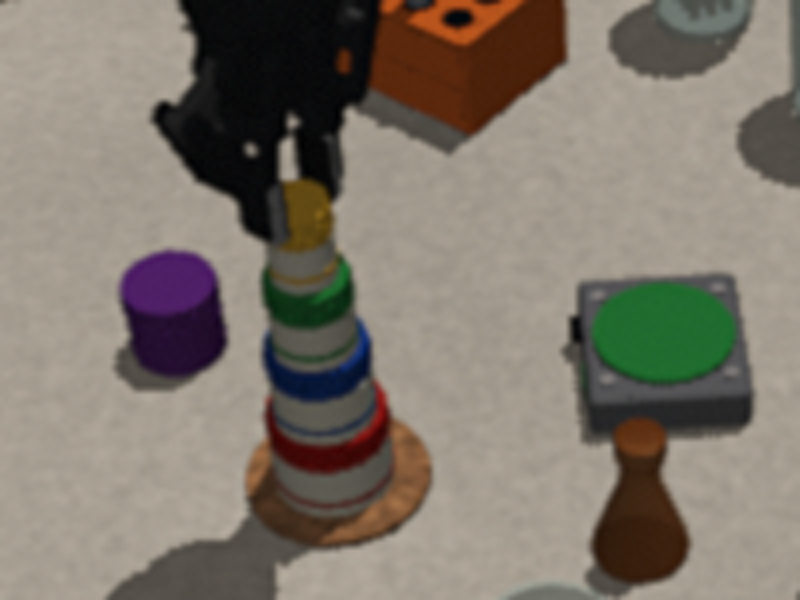

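The pads hold the yellow cap squarely at about (215,300) and the rest of the stack is still straight. Lifting and carrying at foot height of about 190 mm.

```bash
python3 -m inch '[[0,0,0.003,0,0,0,0.8],[0,0,0.006,0,0,0,0.8],[0,0,0.012,0,0,0,0.8],[0,0,0.02,0,0,0,0.8],[0,-0.01,0.01,0,0,0,0.8],[0.001,-0.02,0,0,0,0,0.8],[0.001,-0.03,0,0,0,0,0.8],[0.001,-0.03,0,0,0,0,0.8],[0.002,-0.03,0,0,0,0,0.8],[0.002,-0.03,0,0,0,0,0.8],[0.002,-0.03,0,0,0,0,0.8],[0.002,-0.03,0,0,0,0,0.8]]'
python3 -m inch '[[0.002,-0.03,0,0,0,0,0.8],[0.002,-0.03,0,0,0,0,0.8],[0.002,-0.03,0,0,0,0,0.8],[0.002,-0.03,0,0,0,0,0.8],[0.002,-0.03,0,0,0,0,0.8],[0.002,-0.03,0,0,0,0,0.8],[0.001,-0.03,0,0,0,0,0.8],[0.001,-0.02,0,0,0,0,0.8],[0,-0.01,0,0,0,0,0.8],[0,0,0,0,0,0,0.8],[0,0,0,0,0,0,0.8],[0,0,0,0,0,0,0.8]]'
python3 - <<'E'
from h import *
for c in("top","side"):
    im=get_image(c); P=cloud(im)
    try:
        for k,z in dict(green=150,blue=104,red=56).items():
            m=cmask(im,k)&(np.hypot(P[...,0]-430,P[...,1]-235)<50)&(abs(P[...,2]-z)<4); print(k,m.sum(),np.percentile(P[m],[1,50,99],axis=0).round(1).tolist())
        m=cmask(im,"yellow")&(P[...,2]>120); print("y",m.sum(),np.percentile(P[m],[1,50,99],axis=0).round(1).tolist())
    except Exception as e: print(e)
cv2.imwrite("pics/c3.png",cv2.resize(im["frame"][260:480,220:513],(800,600),interpolation=cv2.INTER_CUBIC)[...,::-1])
E
```

```text
time: 5.22
tcp_pos: [439.8, 24.3, 207.4]
ee_rot: [0.496, 0.868, -0.0, -0.0]
wrist_force: [0.5, 0.2, -1.1]
opening: 0.381
grasp_force: 29.9
time: 6.22
tcp_pos: [454.2, -212.5, 207.4]
ee_rot: [0.496, 0.869, 0.0, -0.001]
wrist_force: [-0.4, -0.2, -1.4]
opening: 0.382
grasp_force: 29.9
green 360 [[411.2, 216.5, 146.4], [430.5, 235.5, 150.2], [449.7, 254.4, 153.4]]
blue 27 [[435.8, 212.1, 100.2], [447.3, 219.5, 104.4], [455.3, 234.0, 107.5]]
red 74 [[401.8, 207.7, 52.8], [431.6, 215.8, 56.3], [461.7, 246.4, 59.4]]
y 260 [[436.1, -218.7, 201.5], [449.7, -203.3, 243.8], [464.0, -175.0, 368.9]]
green 259 [[410.8, 212.6, 146.9], [430.6, 231.2, 150.3], [450.0, 253.0, 153.3]]
blue 85 [[405.6, 208.1, 100.4], [426.6, 216.0, 103.5], [456.7, 241.3, 106.6]]
red 113 [[400.6, 203.8, 52.6], [428.6, 213.4, 55.8], [461.8, 245.1, 58.6]]
y 240 [[442.8, -231.3, 211.3], [460.2, -223.5, 244.5], [471.5, -204.1, 290.3]]
```

View pics/c3.png

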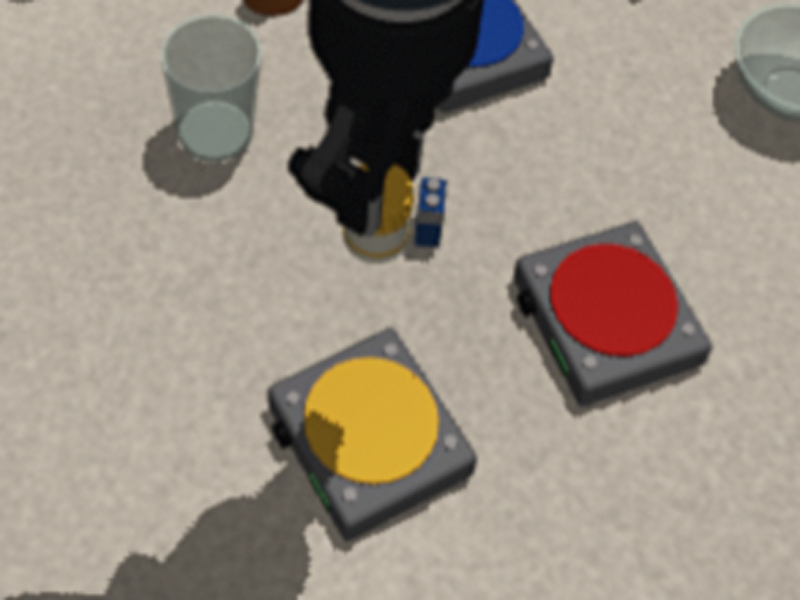

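The yellow jar hangs upright at (215,385), above the bench short of the yellow plate, and nothing was disturbed. Correcting and lowering.

```bash
python3 -m inch '[[-0.001,-0.008,-0.01,0,0,0,0.8],[-0.001,-0.009,-0.02,0,0,0,0.8],[0,0,-0.025,0,0,0,0.8],[0,0,-0.025,0,0,0,0.8],[0,0,-0.025,0,0,0,0.8],[0,0,-0.025,0,0,0,0.8],[0,0,-0.018,0,0,0,0.8],[0,0,-0.01,0,0,0,0.8],[0,0,-0.006,0,0,0,0.8],[0,0,0,0,0,0,0.8],[0,0,0,0,0,0,0.8]]'
python3 - <<'E'
from h import *
im=get_image("side");  cv2.imwrite("pics/c4.png",cv2.resize(im["frame"][320:480,260:460],(750,600),interpolation=cv2.INTER_CUBIC)[...,::-1])
E
```

```text
time: 7.23
tcp_pos: [453.1, -231.0, 44.0]
ee_rot: [0.496, 0.868, -0.0, 0.0]
wrist_force: [0.1, -0.1, -0.5]
opening: 0.38
grasp_force: 29.9
```

View pics/c4.png

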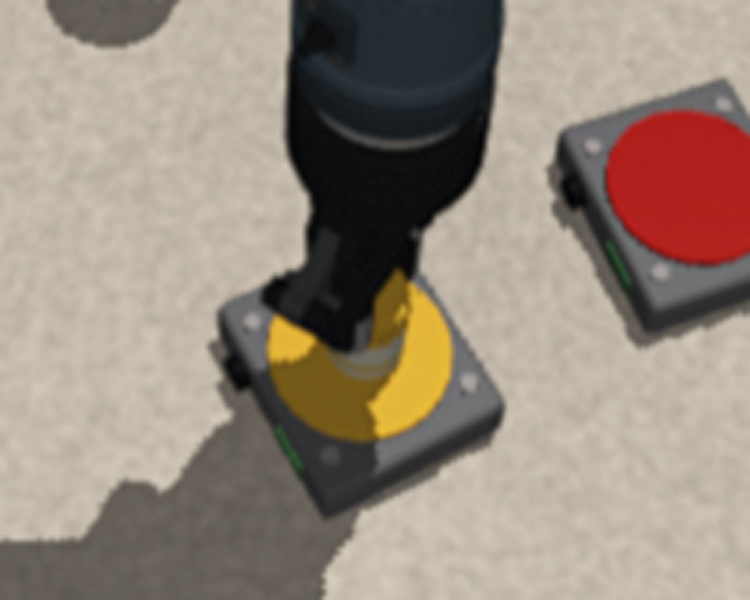

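The jar is over the middle of the yellow plate, at (365,365). Lowering in 1–2 mm steps.

```bash
python3 -m inch '[[-0.001,0.001,-0.002,0,0,0,0.8],[0,0,-0.001,0,0,0,0.8],[0,0,-0.001,0,0,0,0.8],[0,0,0,0,0,0,0.8]]'; python3 -m inch '[[0,0,-0.001,0,0,0,0.8],[0,0,-0.001,0,0,0,0.8],[0,0,0,0,0,0,0.8]]'; python3 -m inch '[[0,0,-0.001,0,0,0,0.8],[0,0,0,0,0,0,0.8]]'
```

```text
time: 7.62
tcp_pos: [451.8, -229.9, 39.7]
ee_rot: [0.496, 0.868, 0.0, 0.0]
wrist_force: [0.0, -0.1, -0.8]
opening: 0.381
grasp_force: 29.9
time: 7.87
tcp_pos: [451.6, -229.7, 37.3]
ee_rot: [0.496, 0.868, 0.0, -0.0]
wrist_force: [0.0, -0.5, -1.0]
opening: 0.377
grasp_force: 29.9
time: 8.03
tcp_pos: [451.8, -229.8, 37.2]
ee_rot: [0.496, 0.868, -0.0, 0.0]
wrist_force: [-0.9, 0.2, 5.8]
opening: 0.381
grasp_force: 30.5
```

Contact at 5.8 N. Releasing, rising, then back to the stack.

```bash
python3 -m inch '[[0,0,0,0,0,0,0.55],[0,0,0,0,0,0,0.45],[0,0,0,0,0,0,0.2],[0,0,0,0,0,0,0],[0,0,0,0,0,0,0],[0,0,0.005,0,0,0,0],[0,0,0.02,0,0,0,0],[0,0,0.03,0,0,0,0],[0,0,0.03,0,0,0,0],[0,0,0.03,0,0,0,0],[0,0,0.03,0,0,0,0],[0,0.01,0.025,0,0,0,0]]'
python3 -m inch '[[-0.001,0.025,0,0,0,0,0],[-0.001,0.035,0,0,0,0,0],[-0.001,0.035,0,0,0,0,0],[-0.002,0.035,0,0,0,0,0],[-0.002,0.035,0,0,0,0,0],[-0.002,0.035,0,0,0,0,0],[-0.002,0.035,0,0,0,0,0],[-0.002,0.035,0,0,0,0,0],[-0.002,0.035,0,0,0,0,0],[-0.002,0.035,0,0,0,0,0],[-0.002,0.035,0,0,0,0,0],[-0.002,0.035,0,0,0,0,0]]'
python3 -m inch '[[-0.001,0.03,0,0,0,0,0],[0,0.015,0,0,0,0,0],[0,0,0,0,0,0,0],[0,0,0,0,0,0,0]]'
python3 - <<'E'
from h import *
for c in("top","side"):
    im=get_image(c); P=cloud(im)
    m=cmask(im,"yellow")&(np.hypot(P[...,0]-452,P[...,1]+230)<50)&(abs(P[...,2]-74)<3); print("y",m.sum(),np.percentile(P[m],[1,50,99],axis=0).round(1).tolist())
E
```

```text
time: 9.03
tcp_pos: [452.2, -221.1, 209.2]
ee_rot: [0.497, 0.868, -0.0, 0.001]
wrist_force: [1.2, -0.6, -0.5]
opening: 0.999
grasp_force: 0.0
time: 10.03
tcp_pos: [430.2, 192.0, 207.0]
ee_rot: [0.496, 0.868, 0.0, 0.0]
wrist_force: [0.0, -0.3, -0.3]
opening: 1.001
grasp_force: 0.0
time: 10.37
tcp_pos: [429.5, 235.6, 206.7]
ee_rot: [0.495, 0.869, -0.0, 0.0]
wrist_force: [-0.1, -0.8, -0.3]
opening: 1.0
grasp_force: 0.0
y 174 [[436.6, -242.5, 71.1], [451.3, -228.1, 73.7], [467.7, -211.9, 76.7]]
y 339 [[436.2, -247.3, 71.5], [452.2, -231.5, 74.6], [468.7, -214.7, 77.0]]
```

Yellow stands centred on its plate. Now the green jar.

```bash
python3 -m inch '[[0.001,-0.001,-0.015,0,0,0,0],[0,0,-0.02,0,0,0,0],[0,0,-0.02,0,0,0,0],[0,0,-0.02,0,0,0,0],[0,0,-0.018,0,0,0,0],[0,0,-0.008,0,0,0,0],[0,0,-0.002,0,0,0,0],[0,0,0,0,0,0,0]]'
python3 -m inch '[[0,0,0,0,0,0,0.2],[0,0,0,0,0,0,0.35],[0,0,0,0,0,0,0.4],[0,0,0,0,0,0,0.45],[0,0,0,0,0,0,0.5],[0,0,0,0,0,0,0.55],[0,0,0,0,0,0,0.6],[0,0,0,0,0,0,0.7],[0,0,0,0,0,0,0.7],[0,0,0,0,0,0,0.7]]' 30
python3 - <<'E'
from h import *
im=get_image("side"); cv2.imwrite("pics/c5.png",cv2.resize(im["frame"][120:270,160:360],(800,600),interpolation=cv2.INTER_CUBIC)[...,::-1])
E
```

```text
time: 11.13
tcp_pos: [430.5, 233.4, 103.5]
ee_rot: [0.497, 0.868, -0.0, -0.0]
wrist_force: [0.4, 0.3, 1.3]
opening: 1.004
grasp_force: 0.0
time: 11.97
tcp_pos: [431.4, 234.6, 104.4]
ee_rot: [0.496, 0.868, 0.001, 0.001]
wrist_force: [0.3, -0.2, 5.9]
opening: 0.504
grasp_force: 29.9
```

View pics/c5.png

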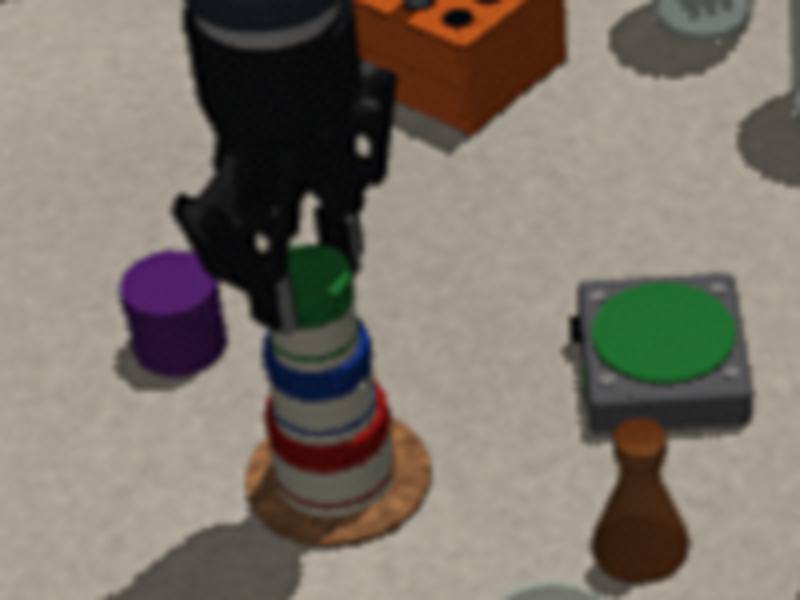

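The green cap is held squarely at (285,320). Lifting and carrying to the green plate.

```bash
python3 -m inch '[[0,0,0.003,0,0,0,0.7],[0,0,0.006,0,0,0,0.7],[0,0,0.012,0,0,0,0.7],[0,0,0.02,0,0,0,0.7],[0.01,0,0.01,0,0,0,0.7],[0.02,0.001,0,0,0,0,0.7],[0.03,0.001,0,0,0,0,0.7],[0.03,0.001,0,0,0,0,0.7],[0.03,0,0,0,0,0,0.7],[0.03,0,0,0,0,0,0.7],[0.025,0,0,0,0,0,0.7],[0.015,0,0,0,0,0,0.7]]'
python3 -m inch '[[0.006,0,0,0,0,0,0.7],[0,0,-0.01,0,0,0,0.7],[0,0,-0.02,0,0,0,0.7],[0,0,-0.025,0,0,0,0.7],[0,0,-0.025,0,0,0,0.7],[0,0,-0.02,0,0,0,0.7],[0,0,-0.012,0,0,0,0.7],[0,0,-0.005,0,0,0,0.7],[0,0,0,0,0,0,0.7],[0,0,0,0,0,0,0.7]]'
```

```text
time: 13.02
tcp_pos: [623.0, 236.8, 153.8]
ee_rot: [0.496, 0.868, -0.0, 0.0]
wrist_force: [-0.6, 1.2, -0.5]
opening: 0.503
grasp_force: 30.8
time: 13.85
tcp_pos: [625.9, 237.4, 37.9]
ee_rot: [0.496, 0.868, -0.0, -0.0]
wrist_force: [-0.7, -0.1, -0.1]
opening: 0.503
grasp_force: 30.8
```

```bash
python3 -m inch '[[0.001,0,-0.002,0,0,0,0.7],[0,0,-0.002,0,0,0,0.7],[0,0,-0.001,0,0,0,0.7],[0,0,0,0,0,0,0.7]]'; python3 -m inch '[[0,0,-0.001,0,0,0,0.7],[0,0,-0.001,0,0,0,0.7],[0,0,0,0,0,0,0.7]]'
python3 - <<'E'
from h import *
im=get_image("side"); cv2.imwrite("pics/c6.png",cv2.resize(im["frame"][120:270,230:430],(800,600),interpolation=cv2.INTER_CUBIC)[...,::-1])
E
```

```text
time: 14.18
tcp_pos: [627.9, 237.3, 32.8]
ee_rot: [0.496, 0.868, 0.0, 0.0]
wrist_force: [-0.1, 0.2, -0.3]
opening: 0.501
grasp_force: 30.8
time: 14.43
tcp_pos: [627.8, 237.3, 30.5]
ee_rot: [0.496, 0.868, 0.0, 0.0]
wrist_force: [0.3, -0.5, -0.3]
opening: 0.499
grasp_force: 30.9
```

View pics/c6.png

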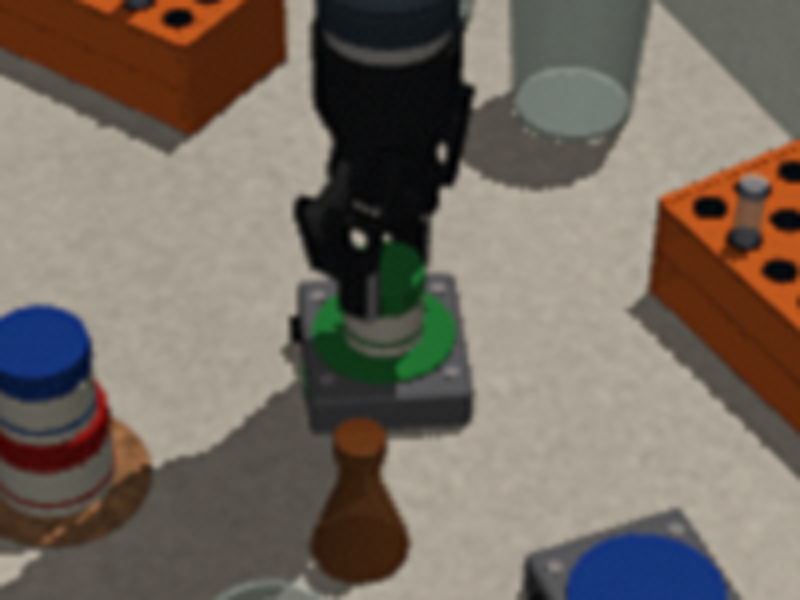

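The green jar sits upright over the plate centre at (385,335). The flask and the stack are untouched. Lowering the last bit.

```bash
python3 -m inch '[[0,0,-0.001,0,0,0,0.7],[0,0,0,0,0,0,0.7]]'
```

```text
time: 14.65
tcp_pos: [627.8, 237.3, 30.5]
ee_rot: [0.496, 0.868, 0.0, 0.0]
wrist_force: [-1.7, -0.0, 5.0]
opening: 0.505
grasp_force: 31.3
```

```bash
python3 -m inch '[[0,0,0,0,0,0,0.45],[0,0,0,0,0,0,0.35],[0,0,0,0,0,0,0.2],[0,0,0,0,0,0,0],[0,0,0,0,0,0,0],[0,0,0.005,0,0,0,0],[0,0,0.02,0,0,0,0],[0,0,0.03,0,0,0,0],[0,0,0.03,0,0,0,0],[0,0,0.03,0,0,0,0],[-0.01,0,0.02,0,0,0,0],[-0.025,0,0,0,0,0,0]]'
python3 -m inch '[[-0.035,0,0,0,0,0,0],[-0.035,0,0,0,0,0,0],[-0.035,-0.001,0,0,0,0,0],[-0.035,-0.001,0,0,0,0,0],[-0.015,-0.001,0,0,0,0,0],[-0.006,0,0,0,0,0,0],[0,0,0,0,0,0,0],[0,0,0,0,0,0,0]]'
python3 - <<'E'
from h import *
for c in("top","side"):
    im=get_image(c); P=cloud(im)
    for k,x,y,z in(("yellow",452,-230,74),("green",627,238,76),("blue",430,235,104)):
        m=cmask(im,k)&(np.hypot(P[...,0]-x,P[...,1]-y)<50)&(abs(P[...,2]-z)<3); print(k,m.sum(),np.percentile(P[m],[1,50,99],axis=0).round(1).tolist() if m.any() else 0)
E
```

```text
time: 15.65
tcp_pos: [598.2, 238.0, 170.5]
ee_rot: [0.497, 0.868, 0.004, 0.004]
wrist_force: [0.6, 0.5, 0.8]
opening: 0.999
grasp_force: 0.0
time: 16.32
tcp_pos: [433.0, 234.6, 165.1]
ee_rot: [0.496, 0.868, 0.001, 0.001]
wrist_force: [-0.2, -0.0, 0.0]
opening: 0.999
grasp_force: 0.0
yellow 180 [[436.5, -242.2, 71.2], [451.2, -227.3, 73.9], [467.8, -212.2, 76.8]]
green 290 [[606.8, 218.6, 73.2], [627.0, 239.3, 76.3], [648.5, 259.6, 78.8]]
blue 284 [[408.8, 212.3, 101.4], [433.2, 228.7, 104.1], [455.2, 246.1, 106.7]]
yellow 341 [[437.0, -247.1, 71.5], [452.5, -231.4, 74.5], [468.3, -214.9, 76.9]]
green 196 [[606.8, 216.1, 73.5], [627.8, 234.6, 76.6], [645.2, 255.6, 78.9]]
blue 348 [[407.2, 209.5, 101.5], [431.2, 231.5, 104.4], [455.2, 258.6, 106.8]]
```

Green is placed on centre. Now blue.

```bash
python3 -m inch '[[-0.002,0,-0.015,0,0,0,0],[0,0,-0.02,0,0,0,0],[0,0,-0.025,0,0,0,0],[0,0,-0.02,0,0,0,0],[0,0,-0.018,0,0,0,0],[0,0,-0.008,0,0,0,0],[0,0,-0.003,0,0,0,0],[0,0,0,0,0,0,0]]'
python3 -m inch '[[0,0,0,0,0,0,0.1],[0,0,0,0,0,0,0.2],[0,0,0,0,0,0,0.3],[0,0,0,0,0,0,0.35],[0,0,0,0,0,0,0.4],[0,0,0,0,0,0,0.45],[0,0,0,0,0,0,0.5],[0,0,0,0,0,0,0.6],[0,0,0,0,0,0,0.6],[0,0,0,0,0,0,0.6]]' 30
python3 - <<'E'
from h import *
im=get_image("side"); cv2.imwrite("pics/c7.png",cv2.resize(im["frame"][120:270,160:360],(800,600),interpolation=cv2.INTER_CUBIC)[...,::-1])
E
```

```text
time: 17.08
tcp_pos: [430.1, 234.1, 55.1]
ee_rot: [0.496, 0.868, -0.0, -0.0]
wrist_force: [0.3, -0.6, 1.0]
opening: 0.999
grasp_force: 0.0
time: 17.92
tcp_pos: [430.8, 234.7, 56.7]
ee_rot: [0.496, 0.868, 0.001, 0.001]
wrist_force: [0.9, -0.1, 5.4]
opening: 0.614
grasp_force: 31.2
```

View pics/c7.png

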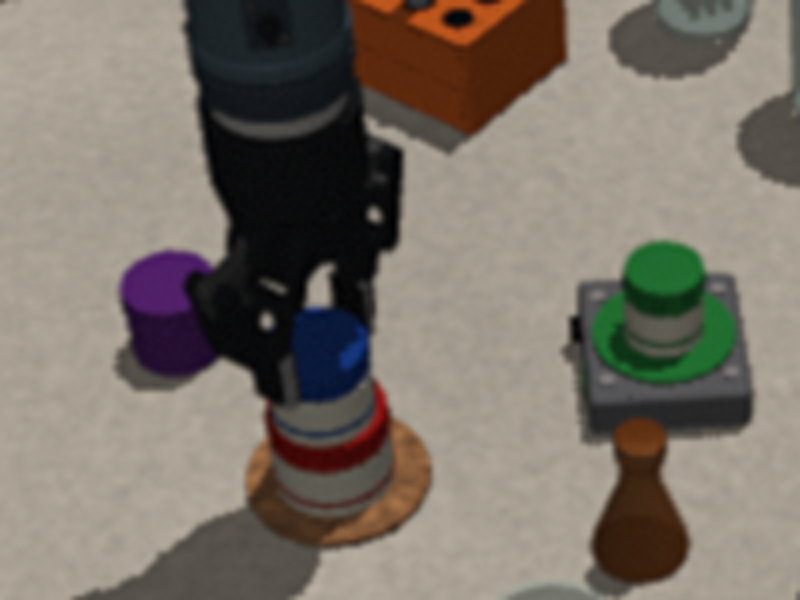

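Blue is gripped squarely at (350,330), and green stands upright on its plate at (300,663). The straight path to the blue plate crosses the flask (84 mm), so I'm lifting the foot to about 140 mm.

```bash
python3 -m inch '[[0,0,0.003,0,0,0,0.6],[0,0,0.006,0,0,0,0.6],[0,0,0.012,0,0,0,0.6],[0,0,0.02,0,0,0,0.6],[0,0,0.025,0,0,0,0.6],[0,0,0.018,0,0,0,0.6],[0.01,-0.01,0.006,0,0,0,0.6],[0.018,-0.017,0,0,0,0,0.6],[0.02,-0.02,0,0,0,0,0.6],[0.02,-0.02,0,0,0,0,0.6],[0.02,-0.02,0,0,0,0,0.6],[0.02,-0.02,0,0,0,0,0.6]]'
python3 -m inch '[[0.02,-0.02,0,0,0,0,0.6],[0.02,-0.02,0,0,0,0,0.6],[0.02,-0.02,0,0,0,0,0.6],[0.02,-0.02,0,0,0,0,0.6],[0.02,-0.018,0,0,0,0,0.6],[0.015,-0.013,0,0,0,0,0.6],[0.006,-0.005,0,0,0,0,0.6],[0,0,0,0,0,0,0.6],[0,0,0,0,0,0,0.6]]'
```

```text
time: 18.97
tcp_pos: [538.0, 126.2, 145.7]
ee_rot: [0.496, 0.868, -0.0, -0.0]
wrist_force: [-0.2, 0.7, -1.0]
opening: 0.623
grasp_force: 31.7
time: 19.72
tcp_pos: [658.0, 11.6, 145.2]
ee_rot: [0.496, 0.868, -0.0, -0.001]
wrist_force: [-0.8, 0.9, 0.2]
opening: 0.62
grasp_force: 31.7
```

```bash
python3 -m inch '[[0.002,-0.001,-0.01,0,0,0,0.6],[0.001,0,-0.02,0,0,0,0.6],[0,0,-0.025,0,0,0,0.6],[0,0,-0.025,0,0,0,0.6],[0,0,-0.015,0,0,0,0.6],[0,0,-0.01,0,0,0,0.6],[0,0,-0.004,0,0,0,0.6],[0,0,0,0,0,0,0.6],[0,0,0,0,0,0,0.6]]'
python3 -m inch '[[0,0,-0.002,0,0,0,0.6],[0,0,-0.001,0,0,0,0.6],[0,0,0,0,0,0,0.6]]'
python3 - <<'E'
from h import *
im=get_image("side"); cv2.imwrite("pics/c8.png",cv2.resize(im["frame"][180:330,280:480],(800,600),interpolation=cv2.INTER_CUBIC)[...,::-1])
E
```

```text
time: 20.47
tcp_pos: [662.1, 10.6, 37.4]
ee_rot: [0.496, 0.869, 0.0, 0.001]
wrist_force: [0.3, 0.1, 0.1]
opening: 0.616
grasp_force: 31.7
time: 20.72
tcp_pos: [662.3, 10.2, 34.3]
ee_rot: [0.496, 0.868, 0.0, 0.001]
wrist_force: [-0.2, 0.3, -1.1]
opening: 0.618
grasp_force: 31.7
```

View pics/c8.png

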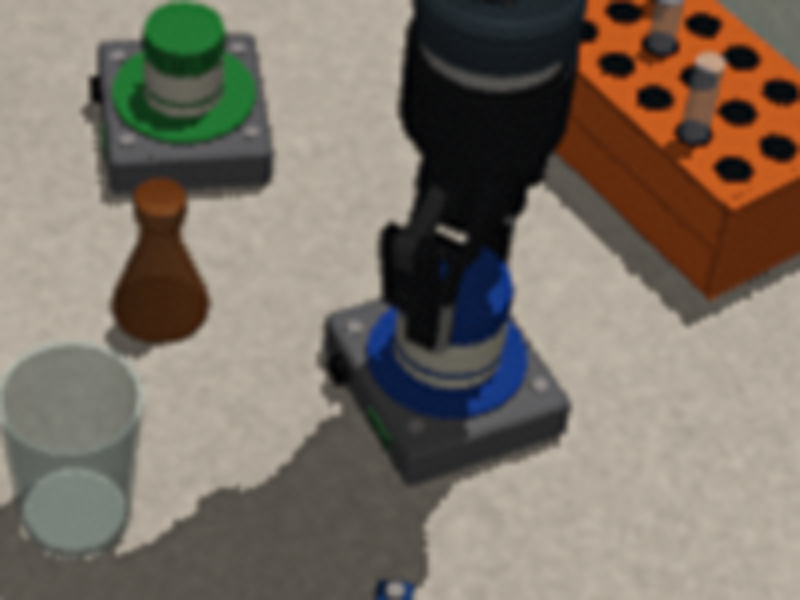

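Blue is over the plate centre at (450,360). Lowering to contact.

```bash
python3 -m inch '[[-0.001,0,-0.001,0,0,0,0.6],[0,0,-0.001,0,0,0,0.6],[0,0,-0.001,0,0,0,0.6],[0,0,0,0,0,0,0.6]]'; python3 -m inch '[[0,0,-0.001,0,0,0,0.6],[0,0,0,0,0,0,0.6]]'
```

```text
time: 21.1
tcp_pos: [660.7, 10.2, 30.8]
ee_rot: [0.496, 0.868, 0.0, 0.0]
wrist_force: [-1.0, -0.8, 1.3]
opening: 0.615
grasp_force: 31.7
time: 21.27
tcp_pos: [660.7, 10.2, 30.8]
ee_rot: [0.496, 0.868, 0.0, 0.0]
wrist_force: [-3.4, -0.0, 6.6]
opening: 0.623
grasp_force: 32.3
```

```bash
python3 -m inch '[[0,0,0,0,0,0,0.35],[0,0,0,0,0,0,0.25],[0,0,0,0,0,0,0.1],[0,0,0,0,0,0,0],[0,0,0,0,0,0,0],[0,0,0.005,0,0,0,0],[0,0,0.02,0,0,0,0],[0,0,0.03,0,0,0,0],[0,0,0.03,0,0,0,0],[0,0,0.03,0,0,0,0],[-0.005,0.005,0.01,0,0,0,0],[-0.02,0.02,0,0,0,0,0]]'
python3 -m inch '[[-0.025,0.025,0,0,0,0,0],[-0.025,0.025,0,0,0,0,0],[-0.025,0.025,0,0,0,0,0],[-0.025,0.025,0,0,0,0,0],[-0.025,0.025,0,0,0,0,0],[-0.025,0.025,0,0,0,0,0],[-0.025,0.025,0,0,0,0,0],[-0.02,0.018,0,0,0,0,0],[-0.008,0.005,0,0,0,0,0],[0,0,0,0,0,0,0],[0,0,0,0,0,0,0]]'
python3 - <<'E'
from h import *
for c in("top","side"):
    im=get_image(c); P=cloud(im)
    for k,x,y,z in(("yellow",452,-230,74),("green",627,238,76),("blue",661,10,78),("red",430,235,56)):
        m=cmask(im,k)&(np.hypot(P[...,0]-x,P[...,1]-y)<50)&(abs(P[...,2]-z)<3); print(k,m.sum(),np.percentile(P[m],[1,50,99],axis=0).round(1).tolist() if m.any() else 0)
E
```

```text
time: 22.27
tcp_pos: [640.5, 32.9, 158.5]
ee_rot: [0.497, 0.867, 0.002, 0.005]
wrist_force: [0.3, 0.8, 0.5]
opening: 1.001
grasp_force: 0.0
time: 23.18
tcp_pos: [432.8, 233.1, 154.5]
ee_rot: [0.496, 0.869, -0.0, 0.0]
wrist_force: [-0.5, -1.3, 0.9]
opening: 1.002
grasp_force: 0.0
yellow 171 [[437.9, -242.6, 71.1], [451.2, -226.9, 73.6], [468.0, -212.1, 76.9]]
green 290 [[607.0, 218.6, 73.2], [626.7, 238.9, 76.3], [648.5, 259.5, 78.7]]
blue 427 [[634.6, -12.7, 75.2], [658.9, 13.0, 78.1], [683.6, 36.7, 80.7]]
red 404 [[406.0, 208.3, 53.1], [433.6, 229.1, 56.1], [461.0, 251.4, 58.9]]
yellow 334 [[436.5, -247.6, 71.5], [452.4, -231.9, 74.4], [468.2, -214.7, 76.9]]
green 197 [[607.2, 214.7, 73.7], [627.3, 234.8, 76.5], [646.9, 255.4, 78.8]]
blue 420 [[635.5, -14.7, 75.3], [659.3, 8.8, 78.7], [684.5, 33.7, 80.9]]
red 502 [[402.7, 205.6, 53.1], [432.2, 233.9, 56.4], [461.4, 266.2, 58.9]]
```

Blue is centred at (659.5,10.5). Now red.

```bash
python3 -m inch '[[-0.001,0.001,-0.015,0,0,0,0],[-0.001,0.001,-0.025,0,0,0,0],[0,0,-0.03,0,0,0,0],[0,0,-0.025,0,0,0,0],[0,0,-0.02,0,0,0,0],[0,0,-0.015,0,0,0,0],[0,0,-0.01,0,0,0,0],[0,0,-0.005,0,0,0,0],[0,0,0,0,0,0,0],[0,0,0,0,0,0,0]]'
python3 -m inch '[[0,0,0,0,0,0,0.05],[0,0,0,0,0,0,0.1],[0,0,0,0,0,0,0.15],[0,0,0,0,0,0,0.2],[0,0,0,0,0,0,0.25],[0,0,0,0,0,0,0.3],[0,0,0,0,0,0,0.35],[0,0,0,0,0,0,0.4],[0,0,0,0,0,0,0.5],[0,0,0,0,0,0,0.5],[0,0,0,0,0,0,0.5]]' 30
python3 - <<'E'
from h import *
im=get_image("side"); cv2.imwrite("pics/c9.png",cv2.resize(im["frame"][120:270,160:360],(800,600),interpolation=cv2.INTER_CUBIC)[...,::-1])
E
```

```text
time: 24.12
tcp_pos: [431.5, 234.8, 9.6]
ee_rot: [0.497, 0.868, 0.0, 0.0]
wrist_force: [0.7, -0.1, 0.2]
opening: 1.003
grasp_force: 0.0
time: 25.03
tcp_pos: [431.3, 235.6, 10.3]
ee_rot: [0.496, 0.868, 0.001, 0.0]
wrist_force: [-0.7, 0.3, 5.6]
opening: 0.732
grasp_force: 32.3
```

View pics/c9.png

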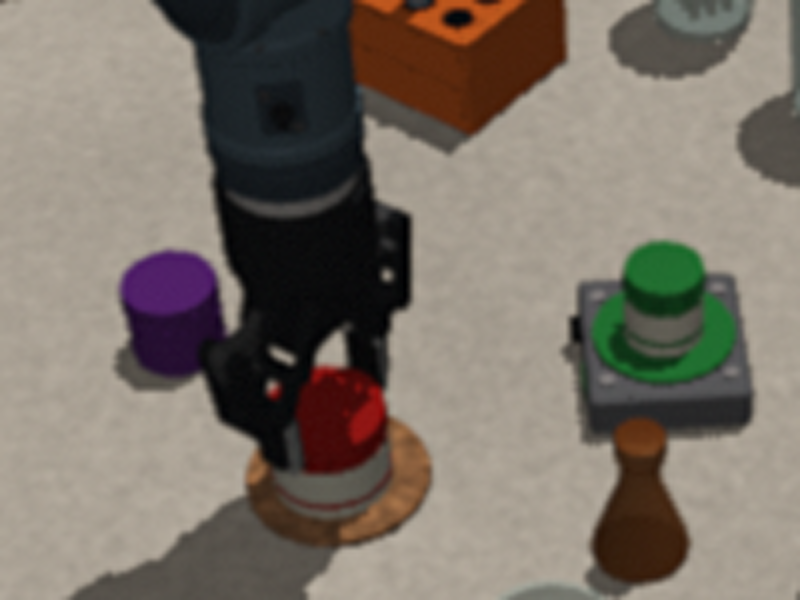

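Red is gripped squarely at (415,345). Lifting the foot to about 155 mm, over everything, and on to the red plate.

```bash
python3 -m inch '[[0,0,0.003,0,0,0,0.5],[0,0,0.006,0,0,0,0.5],[0,0,0.012,0,0,0,0.5],[0,0,0.02,0,0,0,0.5],[0,0,0.03,0,0,0,0.5],[0,0,0.03,0,0,0,0.5],[0,0,0.03,0,0,0,0.5],[0.003,-0.006,0.015,0,0,0,0.5],[0.007,-0.018,0.004,0,0,0,0.5],[0.011,-0.026,0,0,0,0,0.5],[0.012,-0.028,0,0,0,0,0.5],[0.012,-0.028,0,0,0,0,0.5]]'
python3 -m inch '[[0.012,-0.028,0,0,0,0,0.5],[0.012,-0.028,0,0,0,0,0.5],[0.012,-0.028,0,0,0,0,0.5],[0.012,-0.028,0,0,0,0,0.5],[0.012,-0.028,0,0,0,0,0.5],[0.012,-0.028,0,0,0,0,0.5],[0.012,-0.028,0,0,0,0,0.5],[0.012,-0.028,0,0,0,0,0.5],[0.012,-0.028,0,0,0,0,0.5],[0.012,-0.028,0,0,0,0,0.5],[0.011,-0.026,0,0,0,0,0.5],[0.009,-0.02,0,0,0,0,0.5]]'
python3 -m inch '[[0.005,-0.01,0,0,0,0,0.5],[0,0,0,0,0,0,0.5],[0,0,0,0,0,0,0.5]]'
```

```text
time: 26.08
tcp_pos: [475.8, 128.4, 160.0]
ee_rot: [0.495, 0.869, 0.0, 0.0]
wrist_force: [0.2, 0.1, -0.3]
opening: 0.735
grasp_force: 33.2
time: 27.08
tcp_pos: [615.8, -199.0, 159.3]
ee_rot: [0.497, 0.868, -0.0, -0.0]
wrist_force: [0.4, 0.4, -0.9]
opening: 0.735
grasp_force: 33.2
time: 27.33
tcp_pos: [620.3, -206.8, 159.1]
ee_rot: [0.496, 0.868, 0.0, -0.001]
wrist_force: [-0.6, 0.1, -0.5]
opening: 0.734
grasp_force: 33.2
```

Remaining: about +7, −18 mm, then down 120 mm.

```bash
python3 -m inch '[[0.003,-0.008,-0.008,0,0,0,0.5],[0.003,-0.008,-0.02,0,0,0,0.5],[0.001,-0.002,-0.025,0,0,0,0.5],[0,0,-0.025,0,0,0,0.5],[0,0,-0.02,0,0,0,0.5],[0,0,-0.012,0,0,0,0.5],[0,0,-0.006,0,0,0,0.5],[0,0,-0.003,0,0,0,0.5],[0,0,0,0,0,0,0.5],[0,0,0,0,0,0,0.5]]'
python3 - <<'E'
from h import *
im=get_image("side"); cv2.imwrite("pics/c10.png",cv2.resize(im["frame"][280:430,340:540],(800,600),interpolation=cv2.INTER_CUBIC)[...,::-1])
E
```

```text
time: 28.17
tcp_pos: [628.3, -224.8, 41.5]
ee_rot: [0.496, 0.868, 0.0, 0.001]
wrist_force: [0.1, 1.0, -1.6]
opening: 0.734
grasp_force: 33.2
```

View pics/c10.png

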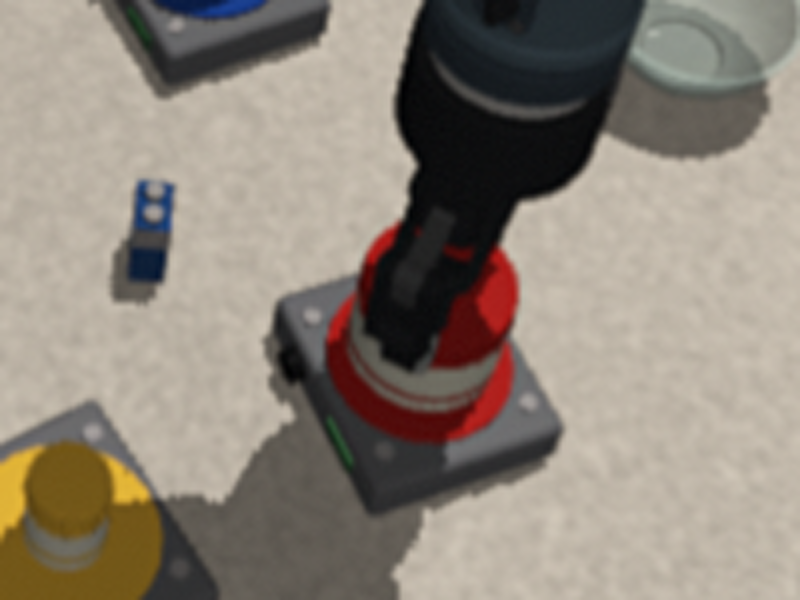

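The red jar is over its plate at (425,370). Lowering the last 7 mm.

```bash
python3 -m inch '[[-0.001,0,-0.002,0,0,0,0.5],[0,0,-0.002,0,0,0,0.5],[0,0,-0.001,0,0,0,0.5],[0,0,-0.001,0,0,0,0.5],[0,0,0,0,0,0,0.5]]'; python3 -m inch '[[0,0,-0.001,0,0,0,0.5],[0,0,0,0,0,0,0.5]]'
```

```text
time: 28.63
tcp_pos: [626.6, -224.8, 34.4]
ee_rot: [0.496, 0.868, 0.0, -0.0]
wrist_force: [0.1, -0.9, -1.0]
opening: 0.732
grasp_force: 33.3
time: 28.8
tcp_pos: [626.7, -224.8, 34.3]
ee_rot: [0.496, 0.868, 0.0, 0.0]
wrist_force: [-2.7, 0.7, 3.9]
opening: 0.74
grasp_force: 33.6
```

Contact. Releasing and rising well clear.

```bash
python3 -m inch '[[0,0,0,0,0,0,0.25],[0,0,0,0,0,0,0.15],[0,0,0,0,0,0,0],[0,0,0,0,0,0,0],[0,0,0,0,0,0,0],[0,0,0.005,0,0,0,0],[0,0,0.02,0,0,0,0],[0,0,0.03,0,0,0,0],[0,0,0.03,0,0,0,0],[0,0,0.03,0,0,0,0],[-0.01,0.02,0.03,0,0,0,0],[-0.02,0.03,0.01,0,0,0,0]]'
python3 -m inch '[[-0.02,0.03,0,0,0,0,0],[-0.02,0.03,0,0,0,0,0],[-0.02,0.03,0,0,0,0,0],[-0.01,0.02,0,0,0,0,0],[0,0,0,0,0,0,0],[0,0,0,0,0,0,0]]'
python3 - <<'E'
from h import *
for c in("top","side"):
    im=get_image(c); P=cloud(im)
    for k,x,y,z in(("yellow",452,-230,74),("green",627,238,76),("blue",661,10,78),("red",627,-225,80)):
        m=cmask(im,k)&(np.hypot(P[...,0]-x,P[...,1]-y)<50)&(abs(P[...,2]-z)<3); print(k,m.sum(),np.percentile(P[m],[1,50,99],axis=0).round(1).tolist() if m.any() else 0)
save(im,"fin.png")
E
```

```text
time: 29.8
tcp_pos: [600.4, -177.6, 193.6]
ee_rot: [0.497, 0.868, 0.0, 0.005]
wrist_force: [0.5, 0.1, 0.8]
opening: 0.999
grasp_force: 0.0
time: 30.3
tcp_pos: [526.4, -63.9, 189.3]
ee_rot: [0.495, 0.869, 0.0, 0.001]
wrist_force: [-0.3, -1.3, 0.2]
opening: 1.0
grasp_force: 0.0
yellow 0 0
green 292 [[606.8, 218.7, 73.2], [626.6, 239.1, 76.3], [648.6, 259.5, 78.8]]
blue 431 [[634.3, -12.7, 75.1], [658.9, 13.1, 78.0], [683.4, 36.6, 80.9]]
red 0 0
yellow 335 [[436.6, -246.6, 71.4], [452.2, -231.3, 74.4], [468.6, -214.7, 76.9]]
green 154 [[606.8, 215.1, 73.1], [624.3, 236.0, 76.5], [641.0, 255.9, 78.9]]
blue 416 [[634.7, -15.8, 75.2], [659.0, 8.7, 78.6], [684.4, 33.8, 80.9]]
red 963 [[596.2, -255.2, 77.5], [625.3, -225.7, 80.7], [656.2, -195.2, 82.9]]
```

View pics/fin.png

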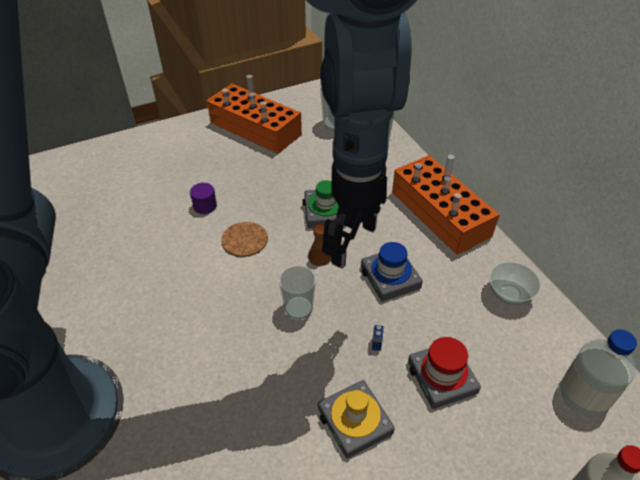

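All four jars stand on their own plates: yellow (410,357), green (195,325), blue (262,392), red (362,446). The beaker and flask are upright where they were, and the gripper is clear.

```bash
python3 -c "from rig import r; print(r.close_job())"
```

```text
the job is handed in; nothing more can be done
None
```

The job is handed in: all four jars stand upright within about 2 mm of centre on their matching stirrers, placed in order yellow, green, blue, red in about 30 s, with the beaker and flask untouched.

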